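Scan the board and hold the test press closed

TASK

Log the circuit board that is in the test press: pick up the hand scanner from its round pad and hold it upright and still for a second with its window about 7 cm straight above the centre of the barcode label on the board, then gently stand it back upright in the middle of its pad and let go. Then flip the red safety catch right over to the side until it lies flat, pull the black lever handle it guards all the way to its stop, and finish while still holding the lever there with the gripper, because a spring pulls it back. Leave the board tray, the solder spool and the small pot beside the press where they are.

Things in the scene. Friction and masses are not known exactly. Their poses are not given: they have to be found in the camera images.
- press: Board test press, fixed on the bench (place and yaw vary): grey base plate 220 x 300 x 20 mm, white press head 120 mm wide and 150 mm high over the +y half, lever and catch on the -y half. Origin on the bench under the base (base spans x -110..110, y -160..140 mm from it); its x points away from its front (front faces the robot), y to the left, z up. The lever is pulled along its -x, the catch flips towards its -y.
- label (a point): Centre of the white barcode label, 44 x 24 mm, lying face up on the front of the green board in the press, 42 mm above the bench; at (-70, 75, 42) mm in the press frame. The press head's front face, 150 mm high, stands 70 mm behind it.
- scanner_grip (a point): Hand scanner, loose, 160 g nominal, stands upright on its pad: white head 54 x 50 mm, 40 mm tall, below, blue upright handle 36 (x) x 30 (y) mm above it, 125 mm tall in all. This point is on the handle's axis, 95 mm above the underside and 30 mm below the top. Its axes are the scanner's: z up the handle, y across the 30 mm width to grip.
- scanner_window (a point): Centre of the scanner's window, in the middle of its underside; it looks along -z of the scanner, straight down when the scanner is upright. It reads the label from 30 to 120 mm away, if the label's centre lies within 15 mm of its line of sight.
- scanner: The same scanner; origin at the centre of its underside.
- pad: Round black charging pad, 104 mm across, 10 mm high, fixed on the bench to the left or right of the press; origin under its centre.
- pad_top (a point): Centre of the pad's flat top, 10 mm above the bench.
- catch (a joint): Angle (rad) of the red safety catch: 0 = upright, blocking the lever; grows as it flips over to the press's -y side, stop at 1.55 (lying flat). Starts within 0.1 of upright. Stiff hinge (0.05 N m), stays where it is left.
- catch_tip (a point): Centre of the catch's tab at its upper end: 34 (x) x 18 (y) x 24 mm high when upright, on a paddle 12 (x) x 18 (y) mm, 115 mm long from its hinge (the paddle's centre lies 11 mm behind the tab's centre in x; the tab's top is 12 mm above this point). Moves with the catch; 104 mm from the hinge axis.
- catch_hinge (a point): Point on the catch's hinge axis, 35 mm above the bench; the axis runs along the press's x. Fixed on the press at (-42, -45, 35) mm.
- lever (a joint): Angle (rad) of the lever: 0 = at rest, leaning back 40 degrees from upright (away from the robot); grows as its handle is pulled towards the press's -x (the robot), stop at 0.80. A spring pulls it back with about 3 N at the handle at 0 and 9 N at the stop. It cannot turn more than about 0.1 until the catch is flipped.
- lever_grip (a point): Grip point on the lever's handle: a round black bar 22 mm in diameter and 110 mm long along the press's y, at the lever's free end, 160 mm from the lever's axis; this point is 50 mm from its free (-y) end and 65 mm to the -y side of the lever's 12 mm steel shaft, so that fingers can straddle it from above. Moves with the lever; 183 mm above the bench at rest, 219 mm at the stop.
- lever_hinge (a point): Point on the lever's axis beside the grip point; the axis runs along the press's y, 60 mm above the bench. Fixed on the press at (-20, -110, 60) mm.
- tray: Bystander: aluminium tray 160 x 120 x 22 mm with green boards, on the other side of the press from the pad. Origin under its centre.
- spool: Bystander: green solder spool, 60 mm across, 50 mm high. Origin under its centre.
- pot: Bystander: clear pot with white lid, 62 mm across, 31 mm high. Origin under its centre.
Mind the look-alikes: they are no part of the job. Leave any pink look-alike of the scanner alone.

How it is judged:
By the outcome, as a careful person would: the job done as asked, in the order asked, and still so for the second after the job is handed in, while the arm keeps its last pose, push and grip.
It also fails if it takes over 72 s, if anything falls off the work surface, if the arm or the gripper's body presses on something with over 40 N, if the wrist force passes 120 N, or if a joint passes its speed limit or range.

ROBOT

A 7-joint arm with a two-finger parallel gripper is mounted at the origin on the work surface. World frame = base frame: x ahead of the robot, y to its left, z up, the work surface at z = 0. Lengths are in mm, angles in rad, forces in N, time in s.
With the tool pointing down it reaches from about 400 to 875 mm from the base axis. Payload 4.4 kg.
Tool frame: the origin (TCP) lies on the mounting face of the last link; the fingertips stand 173 mm ahead of it and the grasp point (between the pads) lies 155 mm ahead of it; z points along the fingers, y is the line along which they close (so a half turn about z gives the same grasp; the last joint's range is limited). The gripper opens to 85 mm and grips with 20 to 120 N. Pads are 22 mm wide; open, the fingers measure 114 mm over their backs; the gripper's body (76 mm by 85 mm) begins 54 mm behind the grasp point. The pads swing forward as they close: fully open they stand 13 mm farther back than shut.
Start: joints at [-1.26, 0.628, 0.038, 1.517, -0.027, 0.996, -0.02], TCP at [239.148, 604.42, 404.713] pointing down, gripper open.
Joint ranges: [-3.06, 3.06], [-0.37, 2.12], [-1.25, 1.32], [0.18, 2.47], [-1.1, 4.24], [0.23, 1.98], [-2.94, 2.94]. Speed limits (rad/s): [2.57, 2.57, 3.14, 3.14, 3.14, 3.14, 3.14].

INTERFACE

Orientations are given as [roll, pitch, yaw] about the fixed x, y, z axes, in that order (R = Rz(yaw) Ry(pitch) Rx(roll)).
In Python, from cell import * gives the robot as it stands. The module is installed in compiled form; this text tells all that it offers.
- The arm moves only by the tool jog_arm, never from a script. Its argument "steps" is a list of rows, each a list of 7 numbers: the opening, from -1 (shut) to 1 (fully open), so that 0 is half open, then the shift along the tool's x, y, z as a fraction of full scale, then the turn, a rotation vector about the tool's x, y, z as a fraction of full scale. A call has 1 to 10 rows; each row shifts and turns the commanded pose from where the row before left it, along the tool's axes as they then stand; what a row does not reach is not made up. Full scale, the value 1, is 500 mm for a shift and 2 rad for a turn. A row lasts 1/8 s, in which the tool goes at most 62.5 mm and 10.7 degrees, less where a joint would pass 70% of its speed; a pose out of reach is approached as far as the arm can. A call with a number of a shift or a turn outside -1 to 1 is refused whole. A call with a gripper value outside its range is refused whole. The fingers move at their own pace and stop on an object; the grip force is fixed at half the most. Time passes only in rows, so rows that do not move let the fingers close. It gives the time, the measured TCP pose, the force, the opening and the grip force at its end, in the units of the state.
- read_state(): the state, without advancing time (a new reading comes with each control period).
- get_image(name): name is "side" or "top" or "wrist"; returns a dict with "pixels" (420x560x3 uint8, red, green, blue), "depth" (420x560 float32, mm along the optical axis (not along the pixel's ray), 0 where there is no reading), "vertical_fov" (degrees; the focal length in pixels is half the picture's height over the tangent of half this angle, whatever the lens; pixels are square), "cx", "cy" (the principal point, pixels), "R" (3x3) and "t" (3): a world point X has camera coordinates R X + t. Camera axes: x right, y down, z forward; pixel columns grow to the right and rows downward; lengths in mm; the calibration is good to about 2 mm. A picture is of the moment at which its call begins.
- finish_job(): hands the job in; it is judged then, once.
The state is a dict: "clock": time; "qpos": joint angles; "qd": joint speeds; "tau": joint torques, N m; "eef_pos": TCP position; "tool_rot": TCP orientation; "force": force on the tool from outside, world axes, zero at the start; "torque": the same for the moment, N m; "width": finger opening in mm; "gripper_force": force on a finger pad.
Only numpy, scipy, OpenCV 4.12 (cv2) and the standard library are available. Lean on these libraries where they do the work, as an engineer would, in place of code of your own. Each camera call takes 0.05 s, during which the arm holds its last target. There are 200 camera calls.

## Working session

There is one attempt and no reset: what is moved stays moved. The work goes in short steps, Python scripts to look and compute and a tool call to move; the robot and the scene stay as the last step left them, time stands still between calls to the robot, and variables do not carry over. Pictures are saved under pics/ and viewed, at most 10 in all, crops included, and the job is handed in when it is done.

Besides the shell and the picture viewer there is one more tool, called after "Request:" as name(argument=value, ...), one argument or row to a line, values as JSON. jog_arm: Moves the arm, as the interface text tells. Shift numbers are shares of 500 mm and turn numbers shares of 2 rad, none past 1 either way. Its arguments: {"type":"object","properties":{"steps":{"type":"array"}},"required":["steps"]}

```bash
mkdir -p pics; cat > h.py <<'E'
import numpy as np, cv2
from cell import *
from scipy.spatial.transform import Rotation as Ro
def grab(n,tag=None):
    im=get_image(n); tag=tag or n
    np.savez(f'pics/{tag}.npz',**{k:np.array(v) for k,v in im.items()})
    cv2.imwrite(f'pics/{tag}.png',im['pixels'][:,:,::-1]); return im
def load(tag): return dict(np.load(f'pics/{tag}.npz'))
def ray(im,u,v):
    f=210/np.tan(np.radians(float(im['vertical_fov']))/2)
    d=np.array([(u-float(im['cx']))/f,(v-float(im['cy']))/f,1.]); R=im['R'];t=im['t']
    return -R.T@t, R.T@d
def pz(im,u,v,z):
    o,d=ray(im,u,v); return o+d*(z-o[2])/d[2]
def pd(im,u,v):
    o,d=ray(im,u,v); return o+d*float(im['depth'][int(v),int(u)])
def tri(a,ua,b,ub):
    o1,d1=ray(a,*ua);o2,d2=ray(b,*ub)
    s=np.linalg.lstsq(np.c_[d1,-d2],o2-o1,rcond=None)[0]
    p,q=o1+d1*s[0],o2+d2*s[1]; return (p+q)/2,np.linalg.norm(p-q)
def proj(im,X):
    f=210/np.tan(np.radians(float(im['vertical_fov']))/2)
    c=im['R']@np.array(X)+im['t']; return c[:2]/c[2]*f+[float(im['cx']),float(im['cy'])]
E
python3 - <<'E'
from h import *
a=grab('top');b=grab('side')
cv2.imwrite('pics/both.png',cv2.resize(np.vstack([a['pixels'],b['pixels']])[:,:,::-1],(800,1200))[:600])
for i in (a,b): print(i['vertical_fov'],i['cx'],i['cy'],-i['R'].T@i['t'],i['R'].round(2).tolist())
s=read_state();print(s)
E
```

```text
55.157476585823034 281.7561062565563 208.92775225092294 [ 384.39589934  -39.03619229 1263.9027176 ] [[0.01, -1.0, 0.02], [-0.99, -0.01, -0.15], [0.15, -0.01, -0.99]]
44.42004369940757 274.1375238857111 202.940537408166 [ 247.8439308  -894.20768925 1059.83613027] [[0.95, -0.32, 0.01], [-0.23, -0.69, -0.68], [0.23, 0.64, -0.73]]
{'clock': 0.1, 'qpos': array([-1.25979164,  0.62922927,  0.03843004,  1.51829876, -0.0269829 ,
        0.99632044, -0.01999657]), 'qd': array([ 6.27062129e-04, -2.85872281e-03,  9.26053952e-04, -1.62799084e-03,
        7.00165922e-05,  8.26740289e-04,  1.23180524e-03]), 'tau': array([ 3.22218453e-03, -5.64542663e+01,  1.23088472e+00, -1.93974727e+01,
        1.14060624e-02,  5.43697694e-03,  4.08507958e-06]), 'eef_pos': array([239.03022246, 604.15191777, 403.88648859]), 'tool_rot': array([-3.13985453e+00,  2.28389666e-05,  2.76481193e+00]), 'force': array([-0.73894544,  0.50695785, -0.12087123]), 'torque': array([ 0.02686167, -0.02022701, -0.00673499]), 'gripper_force': 0.0, 'width': 85.68431983511108}
```

View pics/top.png

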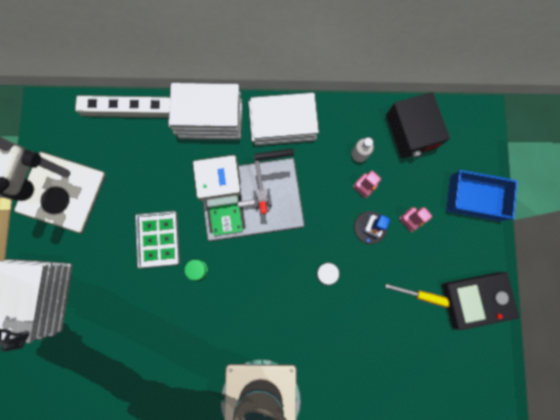

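View pics/side.png

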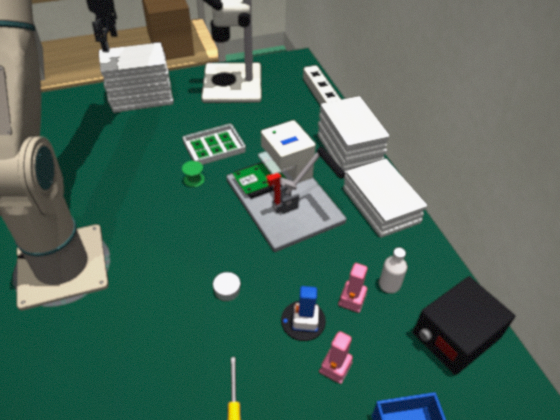

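The top picture shows the robot base at (260,395), the press at (245,190) with its red catch at (263,206), and the lever bar at (275,155). The scanner, blue handle at (382,222), stands on the black pad at (371,227). The tray is at (157,240), the spool at (196,270) and the pot at (328,274).

Scanner candidates are the blue-handled one at top (382,222) / side (308,300), and two pink ones at top (367,183) and (415,218). Only the blue and white one on the round pad fits the description. I'll confirm it in an enlarged crop.

```bash
python3 - <<'E'
from h import *
a=cv2.imread('pics/top.png');b=cv2.imread('pics/side.png')
r=lambda i,x,y,w,h,s:cv2.resize(i[y:y+h,x:x+w],(w*s,h*s),interpolation=cv2.INTER_CUBIC)
A=r(a,190,140,130,100,3) ; B=r(a,345,190,66,66,6)[:396]
C=r(b,220,115,130,135,3); D=r(b,272,280,66,66,6)
out=np.zeros((600,800,3),np.uint8)
out[0:300,0:390]=A; out[300:600,0:390]=C[:300]; 
out[0:300,400:796]=B[:300]; out[300:600,400:796]=D[:300]
cv2.imwrite('pics/crop1.png',out)
T=load('top');S=load('side')
print('head top d',pd(T,217,165),pd(T,382,222),pd(T,371,242),pd(T,263,206),pd(T,275,155))
E
```

```text
head top d [677.37449055 130.16767366 150.96341601] [ 522.30870435 -340.64885632  133.11121049] [ 473.98024111 -337.40091731    9.29568796] [560.83850722  -2.48693171 153.05082376] [697.67431903 -34.30282956 190.32490701]
```

View pics/crop1.png

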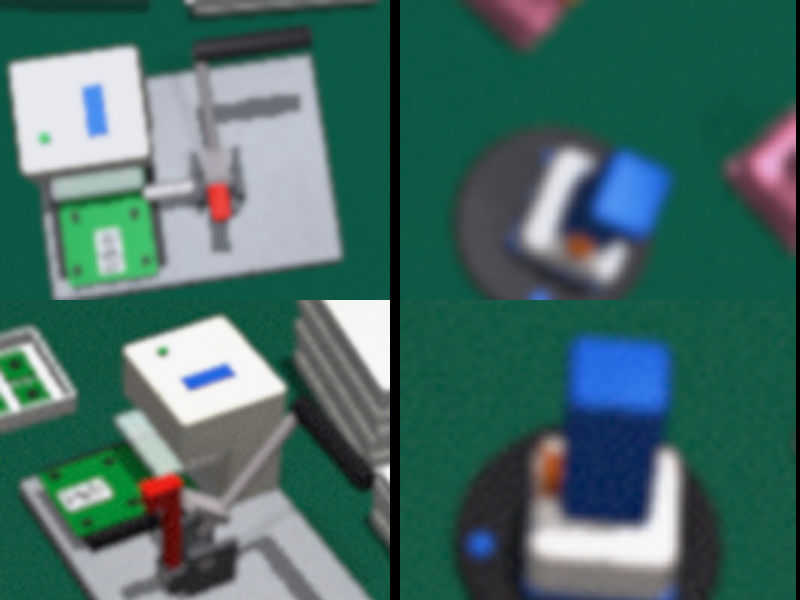

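The crop confirms the target: the blue-handled white scanner standing on the black pad, handle top at crop (632,195) in the top view and (620,374) in the side view. The pink ones lie off the pad. The label is at crop (109,252) top and (87,495) side.

```bash
cat >> h.py <<'E'
def cloud(im):
    f=210/np.tan(np.radians(float(im['vertical_fov']))/2)
    v,u=np.mgrid[:420,:560]; d=im['depth']
    P=np.stack([(u-float(im['cx']))/f*d,(v-float(im['cy']))/f*d,d],-1)
    return (P-im['t'])@im['R']
E
python3 - <<'E'
from h import *
T=load('top');S=load('side')
A=lambda x,y:(190+(x+.5)/3-.5,140+(y+.5)/3-.5)
B=lambda x,y:(345+(x-400+.5)/6-.5,190+(y+.5)/6-.5)
C=lambda x,y:(220+(x+.5)/3-.5,115+(y-300+.5)/3-.5)
D=lambda x,y:(272+(x-400+.5)/6-.5,280+(y-300+.5)/6-.5)
print('label',tri(T,A(109,252),S,C(87,495)),pz(T,*A(109,252),42))
print('handle top',tri(T,B(632,195),S,D(620,374)))
for n,p in dict(fr=(311,57),nr=(341,262),nl=(55,299)).items(): print(n,pz(T,*A(*p),20))
print('catch tip top',tri(T,A(219,203),S,C(163,489)))
print('bar ends',pz(T,*A(198,47),183),pz(T,*A(309,37),183), tri(T,A(309,37),S,C(364,475)))
for n,im in (('T',T),('S',S)):
    P=cloud(im);c=im['pixels'].astype(int)
    m=(c[...,2]>c[...,0]+50)&(c[...,2]>120)&(P[...,2]>110)&(P[...,2]<150)&(abs(P[...,0]-522)<70)&(abs(P[...,1]+340)<70)
    q=P[m];print(n,'handle',m.sum(),q.mean(0),cv2.minAreaRect(q[:,:2].astype(np.float32)))
    m=(P[...,2]<15)&(P[...,2]>5)&(abs(P[...,0]-500)<90)&(abs(P[...,1]+330)<90)&(c.max(-1)<110)&(c[...,1]<c[...,0]+15)
    q=P[m];print(n,'pad',m.sum(),cv2.minEnclosingCircle(q[:,:2].astype(np.float32)),np.percentile(q,[1,99],axis=0))
    m=(P[...,2]>140)&(P[...,2]<160)&(abs(P[...,0]-677)<90)&(abs(P[...,1]-130)<75)&(c.min(-1)>100)
    q=P[m];print(n,'head',m.sum(),q.mean(0),cv2.minAreaRect(q[:,:2].astype(np.float32)))
    m=(P[...,2]>15)&(P[...,2]<25)&(abs(P[...,0]-600)<190)&(abs(P[...,1]-60)<220)&(P[...,1]<135)&(P[...,0]<720)
    q=P[m];print(n,'base',m.sum(),cv2.minAreaRect(q[:,:2].astype(np.float32)))
E
```

```text
label (array([524.51235583, 112.84727132,  40.68597158]), np.float64(3.842051433963005)) [522.46337202 113.01211826  42.        ]
handle top (array([ 522.6299715 , -344.3617752 ,  133.00685428]), np.float64(1.0208313411626613))
fr [736.17073641 -92.20786349  20.        ]
nr [ 517.43829871 -124.65017408   20.        ]
nl [475.67360599 169.65045142  20.        ]
catch tip top (array([560.30209624,  -1.62535256, 143.35081118]), np.float64(3.5054166679043726))
bar ends [698.05470673  19.31107091 183.        ] [709.15937727 -83.27098004 183.        ] (array([707.14560845, -83.02610047, 190.79124949]), np.float64(0.6421878158372614))
T handle 132 [ 522.76994859 -342.15084324  134.18739269] ((523.6259765625, -343.0958251953125), (30.192649841308594, 36.89088439941406), 65.26651763916016)
T pad 377 ((520.3632202148438, -334.0732727050781), 50.165157318115234) [[ 473.67347697 -379.40764492    5.9480296 ]
 [ 568.7031797  -287.50014621   14.62780994]]
T head 1523 [645.30008612 132.76909502 150.42258549] ((646.6814575195312, 132.95660400390625), (109.19293212890625, 120.5221939086914), 8.821981430053711)
T base 3206 ((610.364990234375, 21.284622192382812), (220.42404174804688, 260.7464599609375), 9.05665397644043)
S handle 206 [ 521.75990309 -346.57791733  135.42729972] ((522.0897827148438, -345.53076171875), (31.049659729003906, 34.116336822509766), 68.09590148925781)
S pad 602 ((530.3115844726562, -349.16009521484375), 64.6470718383789) [[ 472.01545954 -387.43582012    6.16794672]
 [ 567.70294492 -291.50288619   14.85122474]]
S head 1177 [644.61553162 124.1461161  151.1825552 ] ((647.05078125, 130.60015869140625), (110.76040649414062, 130.4740753173828), 8.497550964355469)
S base 3321 ((610.0264892578125, 18.608612060546875), (221.43576049804688, 266.12786865234375), 8.700509071350098)
```

```bash
cat >> h.py <<'E'
def go(*targets,s=None,mm=60):
    """targets: (x,y,z) TCP world, orientation held; prints per-row tool-frame fractions"""
    s=s or read_state(); R=Ro.from_euler('xyz',s['tool_rot']).as_matrix(); p=np.array(s['eef_pos'])
    for t in targets:
        d=R.T@(np.array(t)-p)/500; n=max(1,int(np.ceil(np.linalg.norm(d)*500/mm)))
        print('->',t,'rows',n,'each',(d/n).round(4),'total',d.round(4)); p=np.array(t,float)
def rot(rpy,s=None):
    s=s or read_state(); R=Ro.from_euler('xyz',s['tool_rot']); d=(R.inv()*Ro.from_euler('xyz',rpy)).as_rotvec()/2
    n=int(np.ceil(np.linalg.norm(d)*2/.18)); print('turn rows',n,'each',(d/max(n,1)).round(4))
def W(x,y,z,O=(603.7,49),psi=8.6):
    c,q=np.cos(np.radians(psi)),np.sin(np.radians(psi)); return (O[0]+c*x-q*y,O[1]+q*x+c*y,z)
E
python3 - <<'E'
from h import *
go((500,130,404),(530,-330,420))
T=load('top');P=cloud(T)
# heights near catch / linkage in press frame
c,q=np.cos(np.radians(8.6)),np.sin(np.radians(8.6))
X=P[...,0]-603.7;Y=P[...,1]-49
px=c*X+q*Y;py=-q*X+c*Y
for x0 in range(-80,20,10): print(x0,[int(P[...,2][(abs(px-x0)<5)&(abs(py-y0)<5)].max(initial=0)) for y0 in range(-80,30,10)])
E
```

```text
-> (500, 130, 404) rows 10 each [-0.0834 -0.069   0.0001] total [-0.8342 -0.6897  0.001 ]
-> (530, -330, 420) rows 8 each [-0.0493 -0.1042 -0.0038] total [-0.3943 -0.8334 -0.0305]
-80 [26, 25, 27, 24, 25, 27, 23, 28, 24, 23, 42]
-70 [22, 23, 22, 148, 152, 24, 23, 22, 26, 24, 40]
-60 [21, 24, 25, 153, 153, 149, 23, 27, 23, 24, 41]
-50 [23, 24, 33, 154, 154, 148, 25, 26, 23, 24, 44]
-40 [24, 23, 50, 152, 154, 155, 24, 24, 23, 22, 41]
-30 [25, 77, 120, 122, 151, 121, 75, 26, 24, 66, 41]
-20 [24, 76, 116, 126, 124, 123, 80, 68, 73, 73, 70]
-10 [21, 78, 77, 120, 118, 113, 77, 68, 68, 70, 66]
0 [24, 79, 109, 111, 110, 104, 77, 24, 25, 23, 151]
10 [23, 78, 77, 105, 106, 95, 77, 25, 23, 23, 154]
```

Request:
jog_arm(
  steps=[
    [1, -0.0834, -0.069, 0, 0, 0, 0],
    [1, -0.0834, -0.069, 0, 0, 0, 0],
    [1, -0.0834, -0.069, 0, 0, 0, 0],
    [1, -0.0834, -0.069, 0, 0, 0, 0],
    [1, -0.0834, -0.069, 0, 0, 0, 0],
    [1, -0.0834, -0.069, 0, 0, 0, 0],
    [1, -0.0834, -0.069, 0, 0, 0, 0],
    [1, -0.0834, -0.069, 0, 0, 0, 0],
    [1, -0.0834, -0.069, 0, 0, 0, 0],
    [1, -0.0834, -0.069, 0, 0, 0, 0],
  ],
)

```text
clock: 1.35
eef_pos: [500.5, 128.6, 404.5]
tool_rot: [-3.142, -0.0, 2.765]
force: [0.5, 0.9, -0.2]
width: 85.5
gripper_force: 0.0
```

Request:
jog_arm(
  steps=[
    [1, -0.0493, -0.1042, -0.004, 0, 0, 0],
    [1, -0.0493, -0.1042, -0.004, 0, 0, 0],
    [1, -0.0493, -0.1042, -0.004, 0, 0, 0],
    [1, -0.0493, -0.1042, -0.004, 0, 0, 0],
    [1, -0.0493, -0.1042, -0.004, 0, 0, 0],
    [1, -0.0493, -0.1042, -0.004, 0, 0, 0],
    [1, -0.0493, -0.1042, -0.004, 0, 0, 0],
    [1, -0.0493, -0.1042, -0.004, 0, 0, 0],
    [1, 0, 0, 0, 0, 0, 0],
  ],
)

```text
clock: 2.48
eef_pos: [528.0, -335.8, 420.1]
tool_rot: [-3.138, 0.0, 2.756]
force: [0.6, 1.4, 0.0]
width: 85.4
gripper_force: 0.0
```

```bash
python3 - <<'E'
from h import *
w=grab('wrist','w1');print(read_state()['eef_pos'],read_state()['tool_rot'],read_state()['qpos'],w['vertical_fov'],-w['R'].T@w['t'])
print(proj(w,(523,-344,135)),proj(w,(521,-334,10)))
E
```

```text
[ 528.90786429 -332.33065793  419.91822655] [-3.14078737e+00 -1.14756019e-03  2.76023797e+00] [ 0.44852731  0.5777685   0.1101298   1.57601605 -0.07056521  0.99273245
  1.76899651] 62.76799999703512 [ 466.69217817 -310.73260717  389.25374803]
[269.46100067 207.40854039] [281.13763547 174.6902736 ]
```

View pics/w1.png

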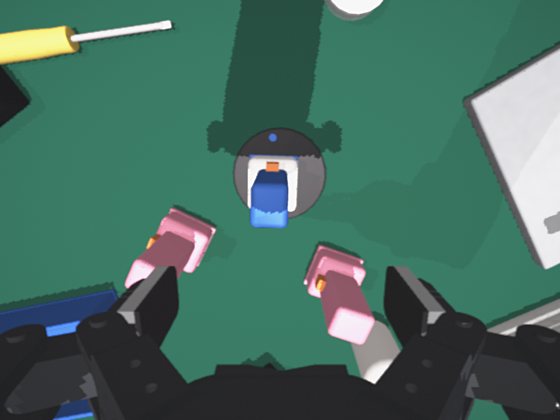

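The wrist picture shows the scanner on its pad. The pad is about (234..326, 128..218), centre (280,173). The handle top spans about (251..289, 180..228), and the pink look-alikes lie clear at (175,245) and (340,290). I'll measure the handle top and pad from depth and from two views.

```bash
python3 - <<'E'
from h import *
w=load('w1');P=cloud(w);c=w['pixels'].astype(int)
near=(abs(P[...,0]-522)<45)&(abs(P[...,1]+342)<45)
m=near&(P[...,2]>125)&(P[...,2]<150)
v,u=np.nonzero(m);print('top px',u.min(),u.max(),v.min(),v.max(),P[m].mean(0))
q=P[m][:,:2].astype(np.float32);print(cv2.minAreaRect(q))
m=near&(P[...,2]>44)&(P[...,2]<56);print('head',P[m].mean(0),cv2.minAreaRect(P[m][:,:2].astype(np.float32)))
m=(P[...,2]<16)&(P[...,2]>5)&(abs(P[...,0]-521)<75)&(abs(P[...,1]+334)<75)
k=cv2.morphologyEx(m.astype(np.uint8),cv2.MORPH_OPEN,np.ones((5,5)))>0
v,u=np.nonzero(k);print('pad px',u.min(),u.max(),v.min(),v.max(),P[k][:,2].mean())
print(cv2.minEnclosingCircle(P[k][:,:2].astype(np.float32)))
print('pad from px',pz(w,280,173,10))
T=load('top'); print('handle top tri',tri(w,(270,204.5),T,(383.2,222)))
E
```

```text
top px 250 288 181 227 [ 520.53295429 -343.61669321  134.11499849]
((522.0496215820312, -344.1882019042969), (29.38225746154785, 36.17589569091797), 66.7042236328125)
head [ 514.28414993 -337.25264805   48.58283873] ((522.0765991210938, -344.2993469238281), (49.26408767700195, 53.751461029052734), 65.94775390625)
pad px 233 325 128 217 9.932465944056986
((520.7373657226562, -336.68267822265625), 51.902252197265625)
pad from px [ 518.78422606 -334.46013422   10.        ]
handle top tri (array([ 521.5018521 , -343.03816001,  135.52945261]), np.float64(1.306452989525627))
```

```bash
python3 - <<'E'
from h import *
go((522,-344,420),(522,-344,262));rot((np.pi,0,2.728))
E
```

```text
-> (522, -344, 420) rows 1 each [ 0.0041 -0.0268 -0.0001] total [ 0.0041 -0.0268 -0.0001]
-> (522, -344, 262) rows 3 each [-1.000e-04  1.000e-04  1.053e-01] total [-4.00e-04  3.00e-04  3.16e-01]
turn rows 1 each [-0.0004 -0.0006  0.0161]
```

Request:
jog_arm(
  steps=[
    [1, 0.004, -0.027, 0, 0, 0, 0.016],
    [1, 0, 0, 0.08, 0, 0, 0],
    [1, 0, 0, 0.08, 0, 0, 0],
    [1, 0, 0, 0.06, 0, 0, 0],
    [1, 0, 0, 0.04, 0, 0, 0],
    [1, 0, 0, 0, 0, 0, 0],
  ],
)

```text
clock: 3.28
eef_pos: [522.6, -340.4, 289.3]
tool_rot: [3.141, -0.004, 2.734]
force: [-0.1, 0.2, 0.0]
width: 85.6
gripper_force: 0.0
```

```bash
python3 - <<'E'
from h import *
go((522,-344,262));rot((np.pi,0,2.728));go((522,-344,262),(522,-344,292))
E
```

```text
-> (522, -344, 262) rows 1 each [-0.002  -0.0071  0.0546] total [-0.002  -0.0071  0.0546]
turn rows 1 each [ 0.0004 -0.002   0.0028]
-> (522, -344, 262) rows 1 each [-0.002  -0.0071  0.0546] total [-0.002  -0.0071  0.0546]
-> (522, -344, 292) rows 1 each [ 0.0002  0.     -0.06  ] total [ 0.0002  0.     -0.06  ]
```

Request:
jog_arm(
  steps=[
    [1, -0.002, -0.007, 0.03, 0, -0.002, 0.003],
    [1, 0, 0, 0.025, 0, 0, 0],
    [1, 0, 0, 0, 0, 0, 0],
    [-1, 0, 0, 0, 0, 0, 0],
    [-1, 0, 0, 0, 0, 0, 0],
    [-1, 0, 0, 0, 0, 0, 0],
    [-1, 0, 0, 0, 0, 0, 0],
    [-1, 0, 0, 0, 0, 0, 0],
  ],
)

```text
clock: 4.28
eef_pos: [523.0, -345.3, 263.6]
tool_rot: [3.141, 0.005, 2.727]
force: [0.6, 1.0, 3.4]
width: 29.3
gripper_force: 59.6
```

```bash
python3 - <<'E'
from h import *
s=read_state();print(s['eef_pos'],s['tool_rot'],s['width'],s['gripper_force'],s['force'])
E
```

```text
[ 522.9717412  -345.34159797  263.64652954] [3.14144982 0.00491815 2.72688889] 29.255493245487322 59.57906484603882 [0.64998514 0.97173785 3.40032133]
```

```bash
python3 - <<'E'
from h import *
go((523,-345,450),(515,113,450),(523.5,113,366),mm=48)
E
```

```text
-> (523, -345, 450) rows 4 each [-0.0004  0.0002 -0.0932] total [-0.0016  0.0007 -0.3727]
-> (515, 113, 450) rows 10 each [ 0.0384  0.0832 -0.0002] total [ 0.3837  0.8319 -0.0018]
-> (523.5, 113, 366) rows 2 each [-0.0074  0.0034  0.084 ] total [-0.0147  0.0068  0.1681]
```

Request:
jog_arm(
  steps=[
    [-1, 0, 0, -0.02, 0, 0, 0],
    [-1, 0, 0, -0.05, 0, 0, 0],
    [-1, 0, 0, -0.08, 0, 0, 0],
    [-1, 0, 0, -0.09, 0, 0, 0],
    [-1, 0, 0, -0.08, 0, 0, 0],
    [-1, 0, 0, -0.05, 0, 0, 0],
    [-1, 0.01, 0.02, 0, 0, 0, 0],
  ],
)

```text
clock: 5.15
eef_pos: [521.2, -334.8, 450.2]
tool_rot: [-3.14, 0.008, 2.725]
force: [-0.4, 0.5, -2.2]
width: 29.6
gripper_force: 59.5
```

Request:
jog_arm(
  steps=[
    [-1, 0.03, 0.066, 0, 0, 0, 0],
    [-1, 0.038, 0.083, 0, 0, 0, 0],
    [-1, 0.042, 0.091, 0, 0, 0, 0],
    [-1, 0.042, 0.091, 0, 0, 0, 0],
    [-1, 0.042, 0.091, 0, 0, 0, 0],
    [-1, 0.042, 0.091, 0, 0, 0, 0],
    [-1, 0.042, 0.091, 0, 0, 0, 0],
    [-1, 0.038, 0.083, 0, 0, 0, 0],
    [-1, 0.03, 0.066, 0, 0, 0, 0],
    [-1, 0.02, 0.045, 0, 0, 0, 0],
  ],
)

```text
clock: 6.4
eef_pos: [513.2, 107.7, 445.7]
tool_rot: [-3.14, 0.0, 2.73]
force: [0.6, -0.3, -1.2]
width: 29.3
gripper_force: 59.5
```

```bash
python3 - <<'E'
from h import *
s=read_state();print(s['eef_pos'],s['tool_rot'],s['width'],s['gripper_force'],s['force'])
go((523.5,113,366),mm=40);rot((np.pi,0,2.728))
E
```

```text
[513.23902561 107.68840379 445.72626012] [-3.14016838e+00  4.72255069e-04  2.72993339e+00] 29.269060572641546 59.51264441013336 [ 0.63535691 -0.2617694  -1.22891959]
-> (523.5, 113, 366) rows 3 each [-0.0048  0.0061  0.0531] total [-0.0145  0.0182  0.1594]
turn rows 1 each [-0.0007  0.0002  0.001 ]
```

Request:
jog_arm(
  steps=[
    [-1, -0.004, 0.004, 0.05, 0, 0, 0],
    [-1, -0.004, 0.004, 0.05, 0, 0, 0],
    [-1, -0.004, 0.004, 0.04, 0, 0, 0],
    [-1, 0, 0, 0.014, 0, 0, 0],
    [-1, 0, 0, 0, 0, 0, 0],
    [-1, 0, 0, 0, 0, 0, 0],
  ],
)

```text
clock: 7.15
eef_pos: [523.0, 108.0, 371.0]
tool_rot: [3.141, 0.005, 2.727]
force: [-0.2, 0.1, -1.4]
width: 29.6
gripper_force: 59.6
```

```bash
python3 - <<'E'
from h import *
s=read_state();print(s['eef_pos'],s['tool_rot'],s['width'],s['gripper_force'],s['force'])
go((523.5,113,366),mm=40)
b=grab('side','s2');t=grab('top','t2');w=grab('wrist','w2')
r=lambda i,x,y,W,H,k:cv2.resize(i['pixels'][y:y+H,x:x+W,::-1],(W*k,H*k),interpolation=cv2.INTER_CUBIC)
cv2.imwrite('pics/c2.png',np.hstack([r(b,190,60,130,150,3),r(w,150,100,130,150,3)]))
P=cloud(b);c=b['pixels'].astype(int)
m=(c[...,2]>c[...,0]+50)&(P[...,2]>130)&(P[...,2]<235)&(abs(P[...,0]-523)<60)&(abs(P[...,1]-113)<60)
print('handle pts',m.sum(),P[m].mean(0))
E
```

```text
[522.98863155 108.01990292 371.02248627] [3.14097217 0.00464281 2.72683969] 29.578512134353144 59.60623383522034 [-0.2163837   0.14768997 -1.40460197]
-> (523.5, 113, 366) rows 1 each [0.0031 0.0095 0.01  ] total [0.0031 0.0095 0.01  ]
handle pts 121 [524.6998387   95.91867268 190.35561661]
```

View pics/c2.png

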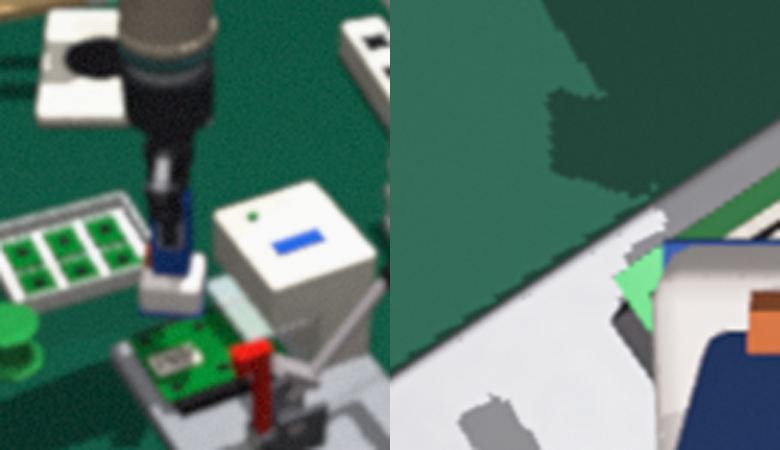

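The crop shows the scanner held upright above the label (label at crop (175,358), scanner head at (173,285)). I'll correct by 5 mm and hold still.

Request:
jog_arm(
  steps=[
    [-1, 0.003, 0.0095, 0.01, 0, 0, 0],
    [-1, 0, 0, 0, 0, 0, 0],
    [-1, 0, 0, 0, 0, 0, 0],
    [-1, 0, 0, 0, 0, 0, 0],
    [-1, 0, 0, 0, 0, 0, 0],
    [-1, 0, 0, 0, 0, 0, 0],
    [-1, 0, 0, 0, 0, 0, 0],
    [-1, 0, 0, 0, 0, 0, 0],
    [-1, 0, 0, 0, 0, 0, 0],
    [-1, 0, 0, 0, 0, 0, 0],
  ],
)

```text
clock: 8.55
eef_pos: [523.5, 112.9, 365.5]
tool_rot: [3.142, 0.004, 2.727]
force: [-0.2, 0.2, -1.3]
width: 29.8
gripper_force: 59.7
```

Request:
jog_arm(
  steps=[
    [-1, 0, 0, 0, 0, 0, 0],
    [-1, 0, 0, 0, 0, 0, 0],
    [-1, 0, 0, 0, 0, 0, 0],
    [-1, 0, 0, 0, 0, 0, 0],
  ],
)

```text
clock: 9.05
eef_pos: [523.5, 112.9, 365.5]
tool_rot: [3.142, 0.004, 2.727]
force: [-0.7, -0.1, -1.2]
width: 29.1
gripper_force: 59.7
```

```bash
python3 - <<'E'
from h import *
s=read_state();print(s['eef_pos'],s['tool_rot'],s['qd'].round(4))
go((515,113,450),(521,-336,450),(521,-336,275),mm=48)
E
```

```text
[523.53933415 112.88792955 365.45695047] [3.14158914 0.00395403 2.72680914] [-0.0005  0.0004  0.0002  0.0005 -0.0008  0.0002  0.0007]
-> (515, 113, 450) rows 2 each [ 0.0075 -0.0033 -0.0846] total [ 0.0151 -0.0067 -0.1691]
-> (521, -336, 450) rows 10 each [-0.0373 -0.0817  0.0001] total [-0.3729 -0.817   0.0015]
-> (521, -336, 275) rows 4 each [ 0.0003 -0.      0.0875] total [ 0.0014 -0.      0.35  ]
```

Request:
jog_arm(
  steps=[
    [-1, 0.004, -0.002, -0.04, 0, 0, 0],
    [-1, 0.006, -0.003, -0.07, 0, 0, 0],
    [-1, 0.005, -0.002, -0.06, 0, 0, 0],
    [-1, -0.02, -0.045, 0, 0, 0, 0],
    [-1, -0.03, -0.066, 0, 0, 0, 0],
    [-1, -0.042, -0.091, 0, 0, 0, 0],
    [-1, -0.042, -0.091, 0, 0, 0, 0],
    [-1, -0.042, -0.091, 0, 0, 0, 0],
    [-1, -0.042, -0.091, 0, 0, 0, 0],
    [-1, -0.042, -0.091, 0, 0, 0, 0],
  ],
)

```text
clock: 10.3
eef_pos: [519.7, -200.1, 451.0]
tool_rot: [3.141, 0.004, 2.727]
force: [1.6, -0.1, -2.1]
width: 29.2
gripper_force: 59.7
```

Request:
jog_arm(
  steps=[
    [-1, -0.042, -0.091, 0, 0, 0, 0],
    [-1, -0.037, -0.084, 0, 0, 0, 0],
    [-1, -0.025, -0.055, 0, 0, 0, 0],
    [-1, -0.01, -0.02, 0, 0, 0, 0],
    [-1, 0, 0, 0.06, 0, 0, 0],
    [-1, 0, 0, 0.1, 0, 0, 0],
    [-1, 0, 0, 0.09, 0, 0, 0],
    [-1, 0, 0, 0.05, 0, 0, 0],
    [-1, 0, 0, 0, 0, 0, 0],
    [-1, 0, 0, 0, 0, 0, 0],
  ],
)

```text
clock: 11.55
eef_pos: [523.0, -335.8, 302.4]
tool_rot: [3.141, 0.006, 2.728]
force: [0.9, -0.5, -2.8]
width: 29.2
gripper_force: 59.6
```

```bash
python3 - <<'E'
from h import *
s=read_state();print(s['eef_pos'],s['tool_rot'],s['force'])
go((521.3,-335.6,266));rot((np.pi,0,2.728))
w=grab('wrist','w3');P=cloud(w)
near=(abs(P[...,0]-521)<80)&(abs(P[...,1]+336)<80)
m=near&(P[...,2]<14)&(P[...,2]>6); k=cv2.morphologyEx(m.astype(np.uint8),cv2.MORPH_OPEN,np.ones((7,7)))>0
print('pad',cv2.minEnclosingCircle(P[k][:,:2].astype(np.float32)))
E
```

```text
[ 523.01400864 -335.77092037  302.40512433] [3.14138272 0.00593562 2.72770606] [ 0.88281256 -0.45511925 -2.82583853]
-> (521.3, -335.6, 266) rows 1 each [ 0.0037 -0.0011  0.0728] total [ 0.0037 -0.0011  0.0728]
turn rows 1 each [ 0.0001  0.003  -0.0001]
pad ((520.6989135742188, -336.6272888183594), 51.92367935180664)
```

View pics/w3.png

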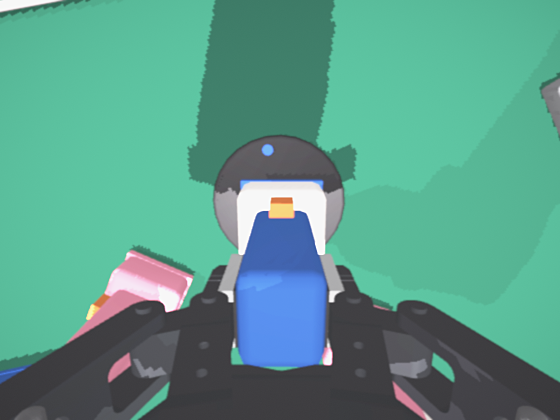

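The wrist picture shows the scanner upright over the pad, with the pad centred at about (280,200). The fitted circle centre is (520.7, -336.6). I'll lower slowly.

Request:
jog_arm(
  steps=[
    [-1, 0.003, 0.001, 0.03, 0, 0.003, 0],
    [-1, 0, 0, 0.025, 0, 0, 0],
    [-1, 0, 0, 0.012, 0, 0, 0],
    [-1, 0, 0, 0.004, 0, 0, 0],
    [-1, 0, 0, 0, 0, 0, 0],
    [-1, 0, 0, 0, 0, 0, 0],
  ],
)

```text
clock: 12.35
eef_pos: [521.2, -335.2, 266.0]
tool_rot: [-3.142, -0.001, 2.727]
force: [0.1, -0.4, -1.6]
width: 29.3
gripper_force: 59.7
```

```bash
python3 - <<'E'
from h import *
s=read_state();print(s['eef_pos'],s['tool_rot'],s['force'])
go((521.3,-336.6,263.6));rot((np.pi,0,2.728))
E
```

```text
[ 521.1994277  -335.21849363  266.0060362 ] [-3.14150812e+00 -1.31570786e-03  2.72675148e+00] [ 0.10315514 -0.42391195 -1.64285106]
-> (521.3, -336.6, 263.6) rows 1 each [-0.0013 -0.0024  0.0048] total [-0.0013 -0.0024  0.0048]
turn rows 1 each [-0.     -0.0007 -0.0006]
```

Request:
jog_arm(
  steps=[
    [-1, -0.001, -0.0024, 0.002, 0, 0, 0],
    [-1, 0, 0, 0.002, 0, 0, 0],
    [-1, 0, 0, 0.001, 0, 0, 0],
    [-1, 0, 0, 0, 0, 0, 0],
  ],
)

```text
clock: 12.85
eef_pos: [521.0, -336.6, 263.7]
tool_rot: [-3.141, -0.001, 2.727]
force: [-1.5, 0.6, 4.2]
width: 29.6
gripper_force: 60.4
```

Contact is felt at 4 N, so I'll release, wait, and rise straight up.

Request:
jog_arm(
  steps=[
    [-0.1, 0, 0, 0, 0, 0, 0],
    [0.5, 0, 0, 0, 0, 0, 0],
    [1, 0, 0, 0, 0, 0, 0],
    [1, 0, 0, 0, 0, 0, 0],
    [1, 0, 0, 0, 0, 0, 0],
    [1, 0, 0, -0.03, 0, 0, 0],
    [1, 0, 0, -0.08, 0, 0, 0],
    [1, 0, 0, -0.1, 0, 0, 0],
    [1, 0, 0, -0.1, 0, 0, 0],
    [1, 0, 0, -0.05, 0, 0, 0],
  ],
)

```text
clock: 14.1
eef_pos: [521.5, -336.9, 447.7]
tool_rot: [-3.141, 0.004, 2.727]
force: [0.9, 0.2, -1.1]
width: 85.4
gripper_force: 0.0
```

```bash
python3 - <<'E'
from h import *
w=grab('wrist','w4');P=cloud(w);s=read_state();print(s['eef_pos'],s['tool_rot'],s['width'])
near=(abs(P[...,0]-521)<80)&(abs(P[...,1]+336)<80)
m=near&(P[...,2]<14)&(P[...,2]>6); k=cv2.morphologyEx(m.astype(np.uint8),cv2.MORPH_OPEN,np.ones((7,7)))>0
print('pad',cv2.minEnclosingCircle(P[k][:,:2].astype(np.float32)))
near=(abs(P[...,0]-521)<45)&(abs(P[...,1]+336)<45)
for lo,hi in ((125,150),(44,56)):
    m=near&(P[...,2]>lo)&(P[...,2]<hi); print(P[m].mean(0),cv2.minAreaRect(P[m][:,:2].astype(np.float32)))
h=100*0+(-20)
print('yaw 98.6 target'); rot((np.pi,0,np.radians(98.6)))
for n,p in dict(over=W(-48,-8,0),end=W(-48,-130,0),bar=W(82.8,-110,0)).items(): print(n,p)
E
```

```text
[ 521.98300092 -337.24576003  450.15251208] [-3.14039483  0.00780775  2.72654611] 85.3674495045069
pad ((520.6211547851562, -336.6910400390625), 51.740909576416016)
[ 517.52669768 -334.79987203  134.14426676] ((518.4720458984375, -334.9656982421875), (29.58576011657715, 35.45298767089844), 65.6714096069336)
[ 510.3242222  -331.55236457   48.68835215] ((518.29931640625, -335.1612854003906), (49.87797546386719, 51.506202697753906), 66.05366516113281)
yaw 98.6 target
turn rows 6 each [0.0002 0.0006 0.0838]
over (np.float64(557.4359764572935), np.float64(33.912252466325896), 0)
end (np.float64(575.679288357426), np.float64(-86.71602602140881), 0)
bar (np.float64(702.0179161295002), np.float64(-47.38167547803149), 0)
```

```bash
python3 - <<'E'
from h import *
go((557.4,34,450),mm=55)
E
```

```text
-> (557.4, 34, 450) rows 7 each [ 0.0335  0.1011 -0.0003] total [ 0.2346  0.708  -0.0024]
```

Request:
jog_arm(
  steps=[
    [1, 0.02, 0.06, 0, 0, -0.001, 0],
    [1, 0.034, 0.101, 0, 0, 0, 0],
    [1, 0.034, 0.101, 0, 0, 0, 0],
    [-1, 0.034, 0.101, 0, 0, 0, 0],
    [-1, 0.034, 0.101, 0, 0, 0, 0],
    [-1, 0.034, 0.101, 0, 0, 0, 0],
    [-1, 0.034, 0.101, 0, 0, 0, 0],
    [-1, 0.01, 0.042, 0, 0, 0, 0.04],
    [-1, 0, 0, 0, 0, 0, 0.08],
    [-1, 0, 0, 0, 0, 0, 0.08],
  ],
)

```text
clock: 15.4
eef_pos: [556.7, 35.0, 443.6]
tool_rot: [3.141, 0.0, 2.322]
force: [0.4, -0.3, 0.5]
width: -0.0
gripper_force: 0.0
```

Request:
jog_arm(
  steps=[
    [-1, 0, 0, 0, 0, 0, 0.08],
    [-1, 0, 0, 0, 0, 0, 0.08],
    [-1, 0, 0, 0, 0, 0, 0.08],
    [-1, 0, 0, 0, 0, 0, 0.06],
    [-1, 0, 0, 0, 0, 0, 0],
  ],
)

```text
clock: 16.02
eef_pos: [556.8, 34.7, 443.5]
tool_rot: [3.141, 0.0, 1.728]
force: [-1.0, 0.1, 0.1]
width: -0.0
gripper_force: 0.0
```

```bash
python3 - <<'E'
from h import *
w=grab('wrist','w5');s=read_state();print(s['eef_pos'],s['tool_rot'],s['width'])
rot((np.pi,0,np.radians(98.6)));go(W(-50,-8,450),W(-50,-8,293))
T=load('top')
P=cloud(w);c,q=np.cos(np.radians(8.6)),np.sin(np.radians(8.6))
X=P[...,0]-603.7;Y=P[...,1]-49
px=c*X+q*Y;py=-q*X+c*Y
m=(P[...,2]>135)&(P[...,2]<160)&(abs(px+50)<30)&(abs(py+45)<30);print('tab',m.sum(),px[m].min(),px[m].max(),py[m].min(),py[m].max())
m=(P[...,2]>175)&(P[...,2]<205)&(abs(px-83)<30)&(abs(py+105)<90);print('bar',m.sum(),np.percentile(px[m],[1,99]),np.percentile(py[m],[1,99]),np.percentile(P[...,2][m],98))
m=(P[...,2]>145)&(P[...,2]<156)&(abs(px-55)<80)&(abs(py-75)<80);print('head',m.sum(),np.percentile(px[m],[0.5,99.5]),np.percentile(py[m],[.5,99.5]),cv2.minAreaRect(P[m][:,:2].astype(np.float32)))
E
```

```text
[556.79469978  34.70238937 443.46937475] [ 3.14135255e+00 -4.72911118e-05  1.72920326e+00] 0.024088462440798146
turn rows 1 each [ 0.0001 -0.      0.0042]
-> (np.float64(555.4584636951995), np.float64(33.61318177943848), 450) rows 1 each [-0.0017 -0.003  -0.0131] total [-0.0017 -0.003  -0.0131]
-> (np.float64(555.4584636951995), np.float64(33.61318177943848), 293) rows 3 each [-0.     -0.      0.1047] total [-0.00e+00 -1.00e-04  3.14e-01]
tab 842 -69.11848459402479 -35.34686243773773 -52.03844702054486 -34.01484213272363
bar 2683 [71.30474802 92.85757466] [-95.53545793 -38.09635018] 193.98542949914398
head 25344 [ -0.35013148 105.01707219] [ 16.73808217 134.81511819] ((644.433349609375, 132.06068420410156), (107.55643463134766, 119.9572525024414), 9.085786819458008)
```

View pics/w5.png

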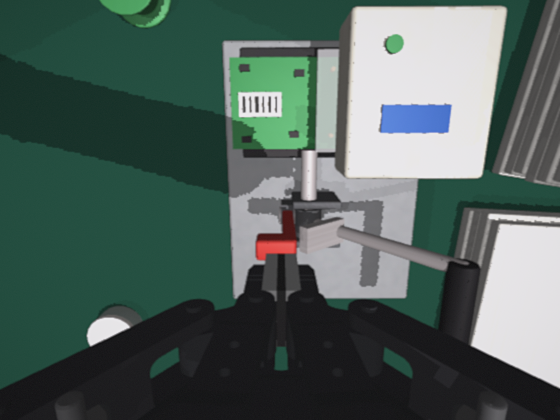

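The wrist picture shows the red catch tab at (276,245), the lever shaft running to the black bar at (462,300), the label at (260,104), and the pot at (115,330) clear of the work. I'll descend on the +y side of the catch.

Request:
jog_arm(
  steps=[
    [-1, -0.0017, -0.011, 0.06, 0, 0, 0.004],
    [-1, 0, 0, 0.08, 0, 0, 0],
    [-1, 0, 0, 0.08, 0, 0, 0],
    [-1, 0, 0, 0.051, 0, 0, 0],
    [-1, 0, 0, 0, 0, 0, 0],
    [-1, 0, 0, 0, 0, 0, 0],
  ],
)

```text
clock: 16.82
eef_pos: [552.2, 32.7, 308.7]
tool_rot: [3.14, -0.0, 1.719]
force: [0.3, -0.5, 0.9]
width: 0.3
gripper_force: 0.0
```

```bash
python3 - <<'E'
from h import *
s=read_state();print(s['eef_pos'],s['tool_rot'],s['force'])
go(W(-54,-8,308))
E
```

```text
[552.1799937   32.7402112  308.74329218] [ 3.13987615e+00 -1.56454523e-05  1.71934309e+00] [ 0.252761   -0.46774702  0.92925693]
-> (np.float64(551.5034381710115), np.float64(33.01504040566364), 308) rows 1 each [ 0.0007 -0.0013  0.0015] total [ 0.0007 -0.0013  0.0015]
```

Request:
jog_arm(
  steps=[
    [-1, -0.032, 0, 0, 0, 0, 0],
    [-1, -0.04, 0, 0, 0, 0, 0],
    [-1, -0.039, 0, 0.008, 0, 0, 0],
    [-1, -0.037, 0, 0.016, 0, 0, 0],
    [-1, -0.033, 0, 0.023, 0, 0, 0],
    [-1, -0.028, 0, 0.029, 0, 0, 0],
    [-1, -0.021, 0, 0.034, 0, 0, 0],
    [-1, -0.014, 0, 0.036, 0, 0, 0],
  ],
)

```text
clock: 17.82
eef_pos: [569.6, -88.4, 233.3]
tool_rot: [-3.141, -0.0, 1.719]
force: [0.3, -0.7, -0.4]
width: -0.3
gripper_force: 0.1
```

```bash
python3 - <<'E'
from h import *
s=read_state();print(s['eef_pos'],s['tool_rot'],s['force'])
go(W(-54,-133,219))
E
```

```text
[569.57568468 -88.3981067  233.29413289] [-3.14115376e+00 -1.29922273e-04  1.71852518e+00] [ 0.30332616 -0.71886938 -0.42243902]
-> (np.float64(570.1953561014751), np.float64(-90.5795072252121), 219) rows 1 each [-0.0045  0.0006  0.0286] total [-0.0045  0.0006  0.0286]
```

Request:
jog_arm(
  steps=[
    [-1, -0.0045, 0, 0.02, 0, 0, 0],
    [-1, 0, 0, 0.009, 0, 0, 0],
    [-1, 0, 0, 0, 0, 0, 0],
  ],
)

```text
clock: 18.2
eef_pos: [569.9, -89.6, 220.1]
tool_rot: [-3.141, -0.0, 1.719]
force: [-0.0, 0.1, -0.3]
width: -0.1
gripper_force: 0.0
```

```bash
python3 - <<'E'
from h import *
s=read_state();print(s['eef_pos'],s['force'])
b=grab('side','s6')
P=cloud(b);c=b['pixels'].astype(int);c6,q=np.cos(np.radians(8.6)),np.sin(np.radians(8.6))
X=P[...,0]-603.7;Y=P[...,1]-49;px=c6*X+q*Y;py=-q*X+c6*Y
m=(c[...,0]>c[...,1]+60)&(c[...,0]>c[...,2]+60)&(abs(px+50)<60)&(abs(py+90)<110)
print('red',m.sum(),np.percentile(P[...,2][m],[2,50,98]),np.percentile(px[m],[2,98]),np.percentile(py[m],[2,98]))
E
```

```text
[569.94866706 -89.57473688 220.10088115] [-0.01648257  0.07398007 -0.33270174]
red 140 [ 35.91242505  46.54824085 103.6095793 ] [-72.1256043  -33.80301115] [-162.90719538  -64.97083545]
```

Request:
jog_arm(
  steps=[
    [-1, 0, 0, 0.004, 0, 0, 0],
    [-1, 0, 0, 0.002, 0, 0, 0],
    [-1, 0, 0, 0, 0, 0, 0],
  ],
)

```text
clock: 18.62
eef_pos: [570.4, -89.6, 218.9]
tool_rot: [3.14, -0.0, 1.719]
force: [-1.3, 0.3, 11.4]
width: -0.2
gripper_force: 5.6
```

The catch is pressed to its stop at 11 N, lying flat. I'll rise and measure the bar and the white box behind it.

Request:
jog_arm(
  steps=[
    [-1, 0, 0, -0.04, 0, 0, 0],
    [-1, 0, 0, -0.1, 0, 0, 0],
    [-1, 0, 0, -0.1, 0, 0, 0],
    [-1, 0, 0, -0.1, 0, 0, 0],
    [0.2, 0, 0, -0.08, 0, 0, 0],
    [0.2, 0, 0, -0.04, 0, 0, 0],
    [0.2, 0, 0, 0, 0, 0, 0],
  ],
)

```text
clock: 19.5
eef_pos: [570.2, -89.9, 448.9]
tool_rot: [3.138, 0.001, 1.719]
force: [-1.2, 0.0, -0.8]
width: 51.0
gripper_force: 0.0
```

```bash
cat > m.py <<'E'
from h import *
s=read_state();print(s['eef_pos'],s['tool_rot'],s['width'])
c6,q=np.cos(np.radians(8.6)),np.sin(np.radians(8.6))
for n in ('wrist','top','side'):
    b=grab(n,'k_'+n);P=cloud(b);c=b['pixels'].astype(int)
    X=P[...,0]-603.7;Y=P[...,1]-49;px=c6*X+q*Y;py=-q*X+c6*Y;z=P[...,2]
    m=(z>178)&(z<205)&(abs(px-83)<25)&(abs(py+105)<90)&(c.max(-1)<110)
    if m.sum()>5:print(n,'bar',m.sum(),np.percentile(px[m],[2,50,98]),np.percentile(py[m],[1,99]),np.percentile(z[m],98))
    m=(px>95)&(px<190)&(py<-40)&(py>-170)&(z>30)&(z<170)
    if m.sum()>5:print('box',m.sum(),px[m].min(),np.percentile(px[m],[2,50]),np.percentile(z[m],[50,98]))
    m=(c[...,0]>c[...,1]+60)&(c[...,0]>c[...,2]+60)&(abs(px+50)<60)&(abs(py+90)<110)
    if m.sum()>5:print('red',m.sum(),np.percentile(z[m],[2,50,98]),np.percentile(py[m],[2,98]))
go(W(82,-100,440),W(82,-100,338))
E
python3 m.py
```

```text
[570.23810023 -89.92965939 448.9309897 ] [3.13755679e+00 6.98789525e-04 1.71920797e+00] 51.02846008267724
wrist bar 6074 [73.02480639 79.0990777  92.25848786] [-146.41459161  -39.87000242] 194.10072299712468
box 2639 172.01374155891446 [173.77909024 179.95469514] [69.51718764 71.44463945]
red 1386 [42.83964174 45.38696279 47.44608707] [-159.20100626  -62.43145516]
top bar 188 [74.98629159 83.51238445 95.03496222] [-104.16447797  -38.33667898] 196.174030094024
box 228 174.22129647334964 [175.47350827 180.62983103] [65.75031092 74.35979942]
side bar 318 [74.74988907 81.0553469  93.85123031] [-150.00518927  -41.98067597] 196.8548247112226
box 452 170.77542110962588 [173.54909994 179.2227955 ] [60.50986446 74.6960309 ]
red 260 [33.73720741 45.5108758  51.09513641] [-162.87351034  -62.8025435 ]
-> (np.float64(699.7315575902255), np.float64(-37.6137399423164), 440) rows 3 each [0.0215 0.091  0.0038] total [0.0645 0.2729 0.0115]
-> (np.float64(699.7315575902255), np.float64(-37.6137399423164), 338) rows 2 each [-1.00e-04  2.00e-04  1.02e-01] total [-2.00e-04  4.00e-04  2.04e-01]
```

View pics/k_wrist.png

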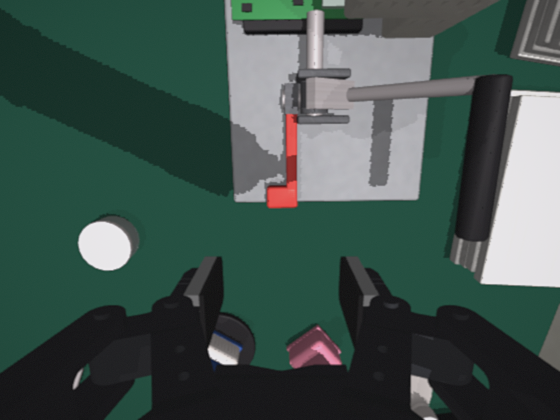

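The wrist picture shows the catch lying flat ((292,150) to (282,197)) and the bar from (492,80) to (472,238), with its grip region around (478,170). The pot at (108,242) hasn't moved. Next, over the bar and down.

Request:
jog_arm(
  steps=[
    [0.2, 0.0215, 0.091, 0.004, 0, 0, 0],
    [0.2, 0.0215, 0.091, 0.004, 0, 0, 0],
    [0.2, 0.0215, 0.091, 0.004, 0, 0, 0],
    [0.2, 0, 0, 0, 0, 0, 0],
    [0.2, 0, 0, 0, 0, 0, 0],
  ],
)

```text
clock: 20.27
eef_pos: [699.6, -38.5, 439.4]
tool_rot: [-3.138, 0.0, 1.718]
force: [-0.8, -0.9, 0.4]
width: 50.9
gripper_force: 0.0
```

```bash
python3 - <<'E'
from h import *
s=read_state();print(s['eef_pos'],s['tool_rot'],s['width'])
go(W(82.5,-100,338));rot((np.pi,0,1.7209))
E
```

```text
[699.57389977 -38.50236901 439.41401038] [-3.13798417e+00  1.41085906e-04  1.71819671e+00] 50.8621591155232
-> (np.float64(700.225935780749), np.float64(-37.53897227059455), 338) rows 2 each [0.0009 0.0012 0.1014] total [0.0017 0.0023 0.2028]
turn rows 1 each [-0.0018  0.0001 -0.0014]
```

Request:
jog_arm(
  steps=[
    [0.2, 0.002, 0.002, 0.06, -0.001, 0, -0.001],
    [0.2, 0, 0, 0.07, 0, 0, 0],
    [0.2, 0, 0, 0.05, 0, 0, 0],
    [0.2, 0, 0, 0.022, 0, 0, 0],
    [0.2, 0, 0, 0, 0, 0, 0],
    [0.2, 0, 0, 0, 0, 0, 0],
    [-1, 0, 0, 0, 0, 0, 0],
    [-1, 0, 0, 0, 0, 0, 0],
    [-1, 0, 0, 0, 0, 0, 0],
    [-1, 0, 0, 0, 0, 0, 0],
  ],
)

```text
clock: 21.52
eef_pos: [701.4, -36.8, 341.2]
tool_rot: [3.138, 0.0, 1.721]
force: [-0.5, 0.6, 6.2]
width: 20.0
gripper_force: 58.7
```

```bash
python3 - <<'E'
from h import *
s=read_state();print(s['eef_pos'],s['tool_rot'],s['width'],s['force'])
R=Ro.from_euler('xyz',s['tool_rot']).as_matrix()
print('tool y in press x',R[:,1],)
a0=np.radians(40);prev=None
for th in np.arange(0,.81,.1):
    a=a0-th; p=np.array([160*np.sin(a),160*np.cos(a)])
    if prev is not None: d=p-prev; print(round(th,2),'tool y,z',(d[0]/500).round(4),(-d[1]/500).round(4))
    prev=p
E
```

```text
[701.42215818 -36.83798414 341.19285384] [3.13834323e+00 2.88674429e-04 1.72117152e+00] 20.033833253596047 [-0.47959559  0.62420075  6.23641704]
tool y in press x [0.98870958 0.14980924 0.00324942]
0.1 tool y,z -0.0255 -0.0193
0.2 tool y,z -0.0273 -0.0167
0.3 tool y,z -0.0288 -0.0139
0.4 tool y,z -0.0301 -0.0109
0.5 tool y,z -0.031 -0.0079
0.6 tool y,z -0.0316 -0.0047
0.7 tool y,z -0.0319 -0.0015
0.8 tool y,z -0.0319 0.0017
```

Request:
jog_arm(
  steps=[
    [-1, -0.013, 0, -0.01, 0, 0, 0],
    [-1, -0.0125, 0, -0.0093, 0, 0, 0],
    [-1, -0.0273, 0, -0.0167, 0, 0, 0],
    [-1, -0.0, 0, 0, 0, 0, 0],
  ],
)

```text
clock: 22.02
eef_pos: [699.6, -46.8, 349.0]
tool_rot: [-3.119, -0.033, 1.731]
force: [-12.8, 28.4, -16.4]
width: 20.3
gripper_force: 60.3
```

I put the pull in the tool-x slot instead of tool y, so the pull went along the bar. The force stayed modest at 35 N. I'll undo that and pull along tool y.

Request:
jog_arm(
  steps=[
    [-1, 0.0265, -0.013, 0, 0, 0, 0],
    [-1, 0.0263, -0.0125, 0, 0, 0, 0],
    [-1, 0, -0.0273, 0, 0, 0, 0],
    [-1, 0, 0, 0, 0, 0, 0],
  ],
)

```text
clock: 22.52
eef_pos: [677.2, -43.2, 360.1]
tool_rot: [3.13, 0.006, 1.719]
force: [7.4, -3.2, -4.7]
width: 20.0
gripper_force: 61.1
```

```bash
python3 - <<'E'
from h import *
s=read_state();print(s['eef_pos'],s['tool_rot'],s['width'],s['force'])
a=np.radians(40)-.2
go(W(-20+160*np.sin(a)+1,-100,340+160*np.cos(a)+60-182.6),mm=600);rot((np.pi,0,1.7209))
E
```

```text
[677.160979   -43.24344679 360.14898849] [3.12960543 0.00604264 1.71931907] 19.993478383898907 [ 7.43043301 -3.15169151 -4.74043178]
-> (np.float64(675.4532562635909), np.float64(-41.285487803264544), np.float64(357.95627841627174)) rows 1 each [ 0.0044 -0.0029  0.0043] total [ 0.0044 -0.0029  0.0043]
turn rows 1 each [ 0.006   0.003  -0.0008]
```

Request:
jog_arm(
  steps=[
    [-1, 0, -0.0288, -0.0139, 0, 0, 0],
    [-1, 0, -0.0301, -0.0109, 0, 0, 0],
    [-1, 0, -0.031, -0.0079, 0, 0, 0],
    [-1, 0, -0.0316, -0.0047, 0, 0, 0],
    [-1, 0, 0, 0, 0, 0, 0],
  ],
)

```text
clock: 23.15
eef_pos: [619.9, -52.2, 383.2]
tool_rot: [3.117, 0.007, 1.719]
force: [9.4, -1.9, 12.3]
width: 19.9
gripper_force: 58.8
```

```bash
python3 - <<'E'
from h import *
s=read_state();print(s['eef_pos'],s['tool_rot'],s['width'],s['force'])
for th in (.6,.8):
    a=np.radians(40)-th
    go(W(-20+160*np.sin(a)+1,-100,340+160*np.cos(a)+60-182.6),mm=600)
rot((np.pi,0,1.7209))
E
```

```text
[619.92339568 -52.1781731  383.22667249] [3.11701033 0.00720708 1.71855774] 19.948481431385012 [ 9.44162207 -1.93788528 12.26625052]
-> (np.float64(615.3667939132253), np.float64(-50.37271086054087), np.float64(376.6302315697334)) rows 1 each [ 0.005  -0.0088  0.0129] total [ 0.005  -0.0088  0.0129]
-> (np.float64(583.7793521615419), np.float64(-55.14986228164669), np.float64(376.57054562279825)) rows 1 each [ 0.0049 -0.0727  0.0115] total [ 0.0049 -0.0727  0.0115]
turn rows 1 each [ 0.0123  0.0036 -0.0011]
```

Request:
jog_arm(
  steps=[
    [-1, 0, -0.016, 0.002, 0, 0, 0],
    [-1, 0, -0.016, 0.002, 0, 0, 0],
    [-1, 0, -0.016, 0.002, 0, 0, 0],
    [-1, 0, -0.012, 0.002, 0, 0, 0],
    [-1, 0, 0, 0, 0, 0, 0],
  ],
)

```text
clock: 23.78
eef_pos: [593.5, -56.3, 383.2]
tool_rot: [3.106, 0.008, 1.72]
force: [10.2, 0.0, 32.8]
width: 20.1
gripper_force: 63.4
```

```bash
cat > l.py <<'E'
from h import *
s=read_state();print(s['eef_pos'],s['tool_rot'],s['width'],s['force'])
R=Ro.from_euler('xyz',s['tool_rot']).as_matrix(); print('grasp pt',s['eef_pos']+R@[0,0,155],'stop expect',W(-36,-100,219))
go(W(-36,-100,375),mm=600)
E
python3 l.py
```

```text
[593.46893513 -56.25139035 383.2458021 ] [3.10560211 0.0084718  1.7195496 ] 20.069730989667363 [10.23868162  0.04930088 32.76931905]
grasp pt [599.17915711 -56.72257231 228.35173716] stop expect (np.float64(583.0583046266788), np.float64(-55.25891046867413), 219)
-> (np.float64(583.0583046266788), np.float64(-55.25891046867413), 375) rows 1 each [ 0.0052 -0.0209  0.0157] total [ 0.0052 -0.0209  0.0157]
```

Request:
jog_arm(
  steps=[
    [-1, 0, 0, -0.008, 0, 0, 0],
    [-1, 0, -0.012, -0.002, 0, 0, 0],
    [-1, 0, -0.01, 0, 0, 0, 0],
    [-1, 0, 0, 0, 0, 0, 0],
  ],
)

```text
clock: 24.28
eef_pos: [580.6, -58.2, 383.8]
tool_rot: [3.115, 0.008, 1.719]
force: [10.3, -1.9, 10.9]
width: 20.1
gripper_force: 59.7
```

```bash
python3 l.py
```

```text
[580.63320144 -58.24489454 383.76241734] [3.11483765 0.00804976 1.71863747] 20.11624671709732 [10.3068961  -1.91700502 10.93840861]
grasp pt [584.91822301 -58.86774528 228.82291093] stop expect (np.float64(583.0583046266788), np.float64(-55.25891046867413), 219)
-> (np.float64(583.0583046266788), np.float64(-55.25891046867413), 375) rows 1 each [0.0053 0.0052 0.0176] total [0.0053 0.0052 0.0176]
```

Request:
jog_arm(
  steps=[
    [-1, 0, -0.006, 0, 0, 0, 0],
    [-1, 0, -0.004, 0, 0, 0, 0],
    [-1, 0, 0, 0, 0, 0, 0],
  ],
)

```text
clock: 24.65
eef_pos: [578.3, -58.4, 383.7]
tool_rot: [3.108, 0.01, 1.719]
force: [19.6, -2.6, 3.2]
width: 19.6
gripper_force: 59.0
```

Request:
jog_arm(
  steps=[
    [-1, 0, -0.006, 0, 0, 0, 0],
    [-1, 0, -0.004, 0, 0, 0, 0],
    [-1, 0, 0, 0, 0, 0, 0],
  ],
)

```text
clock: 25.02
eef_pos: [576.2, -58.3, 383.7]
tool_rot: [3.099, 0.011, 1.72]
force: [30.0, -1.0, -6.0]
width: 19.7
gripper_force: 59.1
```

```bash
python3 l.py
```

```text
[576.22718894 -58.3365752  383.71926555] [3.09938255 0.01128374 1.72002901] 19.737083800915766 [29.99858356 -1.03384793 -6.03408861]
grasp pt [582.95491684 -59.09208321 228.86718489] stop expect (np.float64(583.0583046266788), np.float64(-55.25891046867413), 219)
-> (np.float64(583.0583046266788), np.float64(-55.25891046867413), 375) rows 1 each [0.0043 0.0137 0.018 ] total [0.0043 0.0137 0.018 ]
```

The pull force is rising against a firm stop, and the grasp point sits at the expected stop position. I'll back off slightly and check.

Request:
jog_arm(
  steps=[
    [-1, 0, 0.002, 0, 0, 0, 0],
    [-1, 0, 0, 0, 0, 0, 0],
    [-1, 0, 0, 0, 0, 0, 0],
  ],
)

```text
clock: 25.4
eef_pos: [576.7, -58.3, 383.7]
tool_rot: [3.101, 0.011, 1.72]
force: [28.1, -1.4, -3.9]
width: 19.5
gripper_force: 59.3
```

```bash
python3 - <<'E'
from h import *
s=read_state();print(s['force'],s['width'],s['gripper_force'])
b=grab('side','s9');t=grab('top','t9')
r=lambda i,x,y,W,H,k:cv2.resize(i['pixels'][y:y+H,x:x+W,::-1],(W*k,H*k),interpolation=cv2.INTER_CUBIC)
cv2.imwrite('pics/c9.png',np.hstack([r(b,170,110,190,230,2),r(t,120,110,200,230,2)]))
E
```

```text
[28.12162894 -1.42178476 -3.867331  ] 19.464047385651888 59.25650954246521
```

View pics/c9.png

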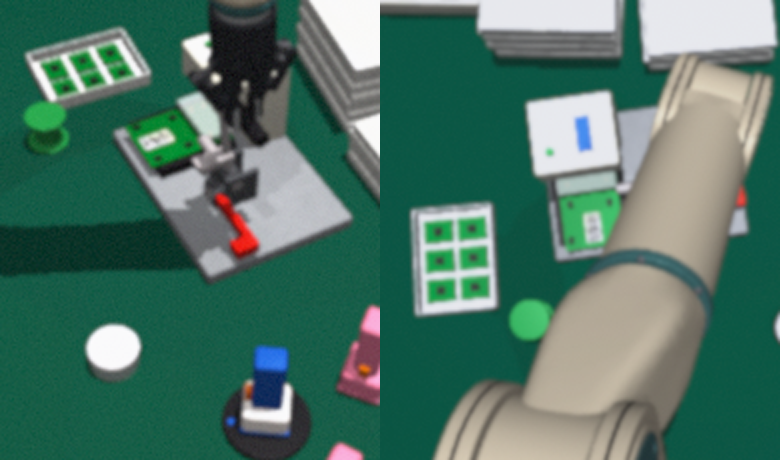

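The final crop shows the catch flat at (240,225), the lever upright in the gripper at (230,130), and the scanner upright on its pad at (268,390). The tray, spool and pot are in place. Handing in.

```bash
python3 -c "from cell import *; print(finish_job())"
```

```text
the job is handed in; nothing more can be done
None
```

I handed the job in at about 25 s, with the board scanned, the scanner upright about 3 mm off its pad centre, the catch flat, and the lever held at its stop. One wrong move first pulled sideways along the lever bar (about 35 N); I undid it, and the tray, spool and pot look untouched.

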